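Ballast the hand centrifuge in bonded courses and stow the worn parts

TASK

Get the hand centrifuge ready for its test spin: load every loose iron ballast bar into the low-railed iron bed at its foot, all lying lengthwise along the bed in staggered courses, three spaced evenly end to end to fill the bottom, then each higher bar centred over the joint between the two below it. Put the loose steel spindle nut and the loose brass collar into the open drawer of the parts chest and slide the drawer fully shut. Leave everything else on the bench where it is.

Things in the scene. Friction and masses are not known exactly. Their poses are not given: they have to be found in the camera images.
- bar0_c (a point): centre of a loose cast-iron ballast bar, a plain dark rectangular block 72 mm long and 36 x 36 mm in section, about 0.66 kg; its own y axis runs along its length; its four long faces are alike, so it may lie on any of them; the state gives None if this bar is absent in this run
- bar1_c (a point): centre of a loose cast-iron ballast bar, a plain dark rectangular block 72 mm long and 36 x 36 mm in section, about 0.66 kg; its own y axis runs along its length; its four long faces are alike, so it may lie on any of them; the state gives None if this bar is absent in this run
- bar2_c (a point): centre of a loose cast-iron ballast bar, a plain dark rectangular block 72 mm long and 36 x 36 mm in section, about 0.66 kg; its own y axis runs along its length; its four long faces are alike, so it may lie on any of them; the state gives None if this bar is absent in this run
- bar3_c (a point): centre of a loose cast-iron ballast bar, a plain dark rectangular block 72 mm long and 36 x 36 mm in section, about 0.66 kg; its own y axis runs along its length; its four long faces are alike, so it may lie on any of them; the state gives None if this bar is absent in this run
- bar4_c (a point): centre of a loose cast-iron ballast bar, a plain dark rectangular block 72 mm long and 36 x 36 mm in section, about 0.66 kg; its own y axis runs along its length; its four long faces are alike, so it may lie on any of them; the state gives None if this bar is absent in this run
- bar5_c (a point): centre of a loose cast-iron ballast bar, a plain dark rectangular block 72 mm long and 36 x 36 mm in section, about 0.66 kg; its own y axis runs along its length; its four long faces are alike, so it may lie on any of them; the state gives None if this bar is absent in this run
- bed (a point): centre of the floor of the centrifuge's ballast bed, 8 mm above the bench: a flat iron tray that stretches from the foot of the green centrifuge, inside length 231 mm along its own y axis (the centrifuge column stands 245 mm from this point on the +y side), inside width 52 mm along its own x axis, with a low rail 4 mm thick standing 5 mm above the floor on all four sides; fixed; z is up
- low_a (a point): where the centre of a well-laid bar comes: bottom course, end away from the centrifuge column (76 mm from the middle); axes as the bed's, the bar's length runs along y
- low_b (a point): where the centre of a well-laid bar comes: bottom course, middle; axes as the bed's, the bar's length runs along y
- low_c (a point): where the centre of a well-laid bar comes: bottom course, end next to the centrifuge column (76 mm from the middle); axes as the bed's, the bar's length runs along y
- mid_a (a point): where the centre of a well-laid bar comes: second course, over the joint between the bottom bar away from the column and the middle one; axes as the bed's, the bar's length runs along y
- mid_b (a point): where the centre of a well-laid bar comes: second course, over the joint between the middle bottom bar and the one next to the column; axes as the bed's, the bar's length runs along y
- top (a point): where the centre of a well-laid bar comes: third course, over the joint between the two second-course bars; axes as the bed's, the bar's length runs along y
- nut_c (a point): centre of the worn steel spindle nut, a hexagon 32 mm across flats and 20 mm high with its bore upright, 0.11 kg, loose on the bench; its own x axis is square to one pair of flats (the others at 60 degree steps)
- collar_c (a point): centre of the worn brass thrust collar, a plain ring 40 mm across, 16 mm high, bore 21 mm, lying flat, 0.11 kg, loose on the bench
- tray (a point): underside centre of the top drawer of the small dark wooden parts chest (fixed, 220 deep, 200 wide, 140 mm high); moves with the drawer; x points into the chest (the closing way), z up. Inside floor 6 mm above it, inside 175 (x) by 158 mm (y), walls to 44 mm, front panel to 54 mm above it. What lies farther in than x = joint value - 94 mm is under the chest's top
- chest_drawer0_handle (a point): middle of the brass bar handle of the top drawer: a bar 11 mm thick and 100 mm long lying along the drawer's y axis, its centre 35 mm in front of the drawer's front face and about 103 mm above the bench
- chest_drawer0 (a joint): how far the top drawer stands open, m: 0 is fully shut, at most 0.15; it slides stiffly and stays where it is left, a push of about 2 to 5 N moves it
- bucket: brass swing bucket standing on the bench, 54 mm across and 98 mm high; bystander, to be left alone; origin at the underside
- tube0: glass tube in a nickel sleeve standing upright, 34 mm across and 114 mm high; bystander, to be left alone; origin at the underside
- tube1: the other glass tube in a nickel sleeve, same size; bystander, to be left alone; origin at the underside
- crank: cast-iron crank handle lying flat, arm 110 mm long, with a walnut grip standing 82 mm high at its +x end; bystander, to be left alone; origin at the underside
- spanner: steel spanner lying flat, 170 mm long along its x axis; bystander, to be left alone; origin at the underside
- oiler: copper oil can, 72 mm across, spout tip 101 mm high; bystander, to be left alone; origin at the underside
Things that resemble listed ones, but are neither listed nor needed, are in the scene too. What is shaped like the part that bears bar5_c but green or pink is not meant.

How it is judged:
By the outcome, as a careful person would: the job done as asked, in the order asked, and still so for the second after the job is handed in, with the robot touching nothing.
Of bar0, bar1, bar2, bar3, bar4, bar5 only 4 to 6 are there at a start; the rules pass over those that are not, and their reading is None.
At some moment in a run one of bar0, bar1, bar2, bar3, bar4, bar5, nut, collar may be knocked a few centimetres aside while the robot is not near it.
Once in a run the grip may slacken for a moment while it holds something.
It also fails if it takes over 210 s, if anything falls off the work surface, if the arm or the gripper's body presses on something with over 40 N, if the wrist force passes 120 N, or if a joint passes its speed limit or range.

ROBOT

A 6-joint arm with a two-finger parallel gripper is mounted at the origin on the work surface. World frame = base frame: x ahead of the robot, y to its left, z up, the work surface at z = 0. Lengths are in m, angles in rad, forces in N, time in s.
With the tool pointing down it reaches from about 0.375 to 0.975 m from the base axis. Payload 3.8 kg.
Tool frame: the origin (TCP) lies between the finger pads; the fingertips stand 22 mm ahead of it and the grasp point (between the pads) lies 3 mm ahead of it; z points along the fingers, y is the direction in which the jaws open and shut (so a half turn about z gives the same grasp; the last joint's range is limited). The gripper opens to 85 mm and grips with 20 to 120 N. Pads are 22 mm wide; open, the fingers measure 114 mm over their backs; the gripper's body (76 mm by 85 mm) begins 54 mm behind the grasp point. The pads swing forward as they close: fully open they stand 13 mm farther back than shut.
Start: joints at [1.245, 0.264, 1.604, -0, 1.274, -0.037], TCP at [0.192, 0.647, 0.253] pointing down, gripper open.
Joint ranges: [-2.63, 2.63], [-0.94, 2.18], [0.31, 2.57], [-1.31, 4.45], [0, 2.66], [-2.55, 2.55]. Speed limits (rad/s): [2.57, 2.57, 3.14, 3.14, 3.14, 3.14].

INTERFACE

Orientations are given as a rotation vector (axis times angle).
In Python, from workcell import * gives the robot as it stands.
- The arm moves only by the tool step_arm, never from a script. Its argument "motion" is a list that holds one entry, the list of rows, each a list of 7 numbers: the finger opening in m, from 0 to 0.0854, then the shift along the world's x, y, z in m, then the turn, a rotation vector about the world's x, y, z in degrees. A call has exactly 8 rows; each row is the pose to reach, as a shift and turn from the pose measured when the call began; what a row does not reach only later rows make up. A row lasts 1/8 s, in which the tool goes at most 62.5 mm and 10.7 degrees, less where a joint would pass 70% of its speed; a pose out of reach is approached as far as the arm can. A call with a gripper value outside its range is refused whole. The fingers move at their own pace and stop on an object; "newtons" is the grip in N (left out, the last holds). Time passes only in rows, so rows that repeat a pose let the fingers close, or fill a call up. It gives the time, the measured TCP pose, the force and the opening at its end, in the units of the state.
- read_state(): the state, without advancing time (a new reading comes with each control period).
- read_camera(name): name is "scene" or "top"; returns (picture, depth): 400x640x3 uint8, blue, green, red; 400x640 float32, m along the optical axis (not along the pixel's ray), 0 where there is no reading.
- get_calibration(name): a dict with "K" (3x3 intrinsics, pixels), "world_from_camera" (4x4, takes a point from camera to world coordinates). Camera axes: x right, y down, z forward; pixel columns grow to the right and rows downward; lengths in m; the calibration is good to about 2 mm. A picture is of the moment at which its call begins. get_calibration takes no time and is no camera call.
- finish_job(): hands the job in, once; it reports no verdict.
Trained networks look in the newest picture that a camera, given by its name, has taken for a name from the list of things; names that differ only in an ending like _2 or _b are one class to them, and where a whole thing is asked for, a point or a joint stands for the part that bears it (a point fixed in the world has none). Each returns a list of dicts, best first, with "score" (0 to 1); they miss things now and then, are a little off and sometimes report something else, mostly with a low value. They report only what shows in the picture. A call takes as long as a camera call. They do not tell look-alikes from the thing itself.
- spot_in(camera, thing): "xyz" ([x, y, z] in m, in the coordinates of the camera as it stood for that picture, good to about 4 mm: the middle of the surface that is visible of it).
- regions_of(camera, thing): "region" (400x640 bool, what is visible of it).
The state is a dict: "time": time; "q": joint angles; "joint_vel": joint speeds; "joint_torque": joint torques, N m; "tool_pos": TCP position; "tcp_rot": TCP orientation; "wrist_force": force on the tool from outside, world axes, zero at the start; "torque": the same for the moment, N m; "width": opening from 0.0 (shut) to 1.0 (fully open).
Only numpy, scipy, OpenCV 4.12 (cv2) and the standard library are available. Lean on these libraries where they do the work, as an engineer would, in place of code of your own. Each camera call takes 0.05 s, during which the arm holds its last target. There are 200 camera calls.

## Working session

There is one attempt and no reset: what is moved stays moved. The work goes in short steps, Python scripts to look and compute and a tool call to move; the robot and the scene stay as the last step left them, time stands still between calls to the robot, and variables do not carry over. Pictures are saved under pics/ and viewed, on a budget of 14 in all, crops included, one or two more only if the job needs it, and the job is handed in when it is done.

Besides the shell and the picture viewer there is one more tool, called after ">>>" as name(argument=value, ...), one argument or row to a line, values as JSON. step_arm: Moves the arm, as the interface text tells. Its arguments: {"type":"object","properties":{"motion":{"type":"array"},"newtons":{"type":"number"}},"required":["motion"]}

```bash
ls; mkdir -p pics; cat > h.py <<'E'
from workcell import *
import numpy as np, cv2
def w(cam,p):
    T=np.array(get_calibration(cam)["world_from_camera"]); return T[:3,:3]@np.array(p)+T[:3,3]
def cloud(cam,d):
    K=np.array(get_calibration(cam)["K"]); v,u=np.mgrid[:400,:640]
    P=np.stack([(u-K[0,2])*d/K[0,0],(v-K[1,2])*d/K[1,1],d],-1)
    T=np.array(get_calibration(cam)["world_from_camera"]); P=P@T[:3,:3].T+T[:3,3]; P[d==0]=np.nan; return P
def pix(cam,p):
    T=np.linalg.inv(get_calibration(cam)["world_from_camera"]); q=np.array(get_calibration(cam)["K"])@(T[:3,:3]@p+T[:3,3]); return q[:2]/q[2]
E
python3 - <<'E'
from h import *
for c in("scene","top"):
    im,d=read_camera(c); cv2.imwrite(f"pics/{c}0.png",im); np.save(f"{c}d.npy",d)
    print(c,np.round(get_calibration(c)["world_from_camera"],3).tolist(),np.array(get_calibration(c)["K"]).round(1).tolist())
    for t in("bar0_c","nut_c","collar_c","chest_drawer0_handle","bed","tray"):
        try:
            for r in spot_in(c,t)[:9]:
                p=w(c,r["xyz"]); print(c,t,round(r["score"],2),p.round(3),pix(c,p).round())
        except Exception as e: print(t,e)
s=read_state();print({k:np.round(v,3) for k,v in s.items()})
E
```

```text
pics
scene [[0.629, 0.523, -0.576, 1.061], [0.778, -0.429, 0.459, -0.449], [-0.007, -0.736, -0.676, 0.728], [0.0, 0.0, 0.0, 1.0]] [[392.1, 0.0, 321.3], [0.0, 392.1, 194.0], [0.0, 0.0, 1.0]]
scene bar0_c 0.37 [0.783 0.043 0.076] [422. 253.]
scene bar0_c 0.18 [ 0.559 -0.141  0.034] [290. 245.]
scene nut_c 0.58 [ 0.694 -0.108  0.021] [339. 278.]
scene nut_c 0.25 [ 0.507 -0.315  0.095] [205. 251.]
scene collar_c 0.69 [ 0.69  -0.002  0.016] [373. 254.]
scene collar_c 0.42 [0.606 0.283 0.017] [426. 184.]
scene chest_drawer0_handle 0.74 [ 0.499 -0.317  0.093] [203. 250.]
scene bed 0.77 [0.608 0.278 0.019] [425. 184.]
scene tray 0.89 [ 0.506 -0.312  0.098] [206. 250.]
top [[0.02, -0.998, 0.053, 0.42], [-1.0, -0.02, -0.008, 0.026], [0.009, -0.053, -0.999, 1.528], [0.0, 0.0, 0.0, 1.0]] [[496.2, 0.0, 325.5], [0.0, 496.2, 205.0], [0.0, 0.0, 1.0]]
top nut_c 0.66 [ 0.356 -0.232  0.006] [405. 254.]
top collar_c 0.41 [0.695 0.005 0.021] [330. 142.]
top chest_drawer0_handle 0.87 [ 0.534 -0.321  0.079] [440. 195.]
top bed 0.77 [0.588 0.296 0.02 ] [234. 174.]
top tray 0.87 [ 0.53  -0.319  0.084] [440. 196.]
top tray 0.2 [0.442 0.064 0.038] [308. 224.]
{'time': np.float64(0.7), 'q': array([ 1.245,  0.264,  1.604, -0.   ,  1.274, -0.037]), 'joint_vel': array([-0.001,  0.   ,  0.001, -0.001,  0.   , -0.002]), 'joint_torque': array([ 1.0000e-03, -5.1484e+01, -3.6761e+01,  0.0000e+00,  1.0000e-03,
       -0.0000e+00]), 'tool_pos': array([0.192, 0.647, 0.253]), 'tcp_rot': array([0.452, 3.109, 0.   ]), 'wrist_force': array([0.05 , 0.565, 0.644]), 'torque': array([ 0.001, -0.007,  0.024]), 'width': np.float64(0.999)}
```

View pics/scene0.png

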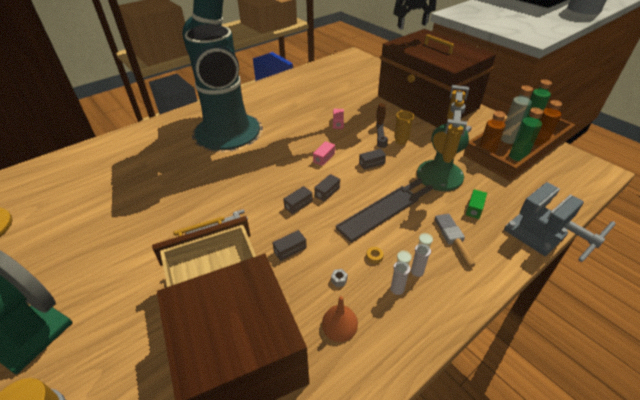

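View pics/top0.png

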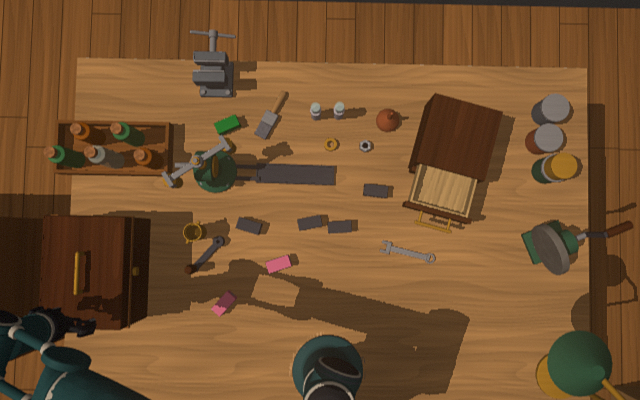

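Top view: four dark bars at about (377,190), (341,227), (312,222) and (249,226). The look-alikes are pink at (279,264) and (224,302), and green at (228,124). The nut is at (366,146), the collar at (331,145) (brass rings on the bucket and chest could be confused with it), the bed runs (258–336,174), and the drawer handle is at (434,225). Next I'll measure with depth.

```bash
cat >> h.py <<'E'
def heights(cam="top"):
    im,d=read_camera(cam); return im,cloud(cam,d)
def blobs(P,lo,hi,box,mina=20):
    m=((P[...,2]>lo)&(P[...,2]<hi)&(P[...,0]>box[0])&(P[...,0]<box[1])&(P[...,1]>box[2])&(P[...,1]<box[3])).astype(np.uint8)
    n,l,s,c=cv2.connectedComponentsWithStats(m)
    return [l==i for i in range(1,n) if s[i,4]>=mina]
def rect(P,m):
    q=P[m][:,:2].astype(np.float32); (c,sz,a)=cv2.minAreaRect(q*1000)
    if sz[0]<sz[1]: a+=90; sz=sz[::-1]
    return np.round(np.array(c)/1000,4),np.round(sz,1),round(((a+90)%180)-90,1),round(float(np.median(P[m][:,2])),4)
E
python3 - <<'E'
from h import *
im,P=heights("top")
for m in blobs(P,.012,.06,(.3,.9,-.3,.5),12):
    v,u=np.nonzero(m); print("top",int(u.mean()),int(v.mean()),m.sum(),*rect(P,m),im[m].mean(0).round())
hsv=cv2.cvtColor(im,cv2.COLOR_BGR2GRAY)
B=(hsv<75)&(P[...,0]>.5)&(P[...,0]<.68)&(P[...,1]>.0)&(P[...,1]<.25)&(P[...,2]<.03)
n,l,s,c=cv2.connectedComponentsWithStats(B.astype(np.uint8))
i=1+np.argmax(s[1:,4]); print("bed",rect(P,l==i),s[i])
im2,P2=heights("scene")
for m in blobs(P2,.012,.06,(.3,.9,-.3,.5),12):
    v,u=np.nonzero(m); print("scene",int(u.mean()),int(v.mean()),m.sum(),*rect(P2,m),im2[m].mean(0).round())
# chest
for (lo,hi) in((.13,.16),(.09,.125)):
  for m in blobs(P,lo,hi,(.2,1,-.6,-.1)): print("chest",lo,rect(P,m),m.sum())
A=cv2.resize(im[90:290,150:500],None,fx=2.2,fy=2.2,interpolation=cv2.INTER_CUBIC); cv2.imwrite("pics/c1.png",A)
E
```

```text
top 218 89 396 [0.8627 0.3584] [99.2 72.2] -89.0 0.0196 [70. 74. 81.]
top 269 117 495 [0.7778 0.1853] [159.7  41.7] -26.5 0.0191 [ 82.  97. 115.]
top 416 140 170 [ 0.7101 -0.2614] [218.8  20.9] -8.9 0.0371 [19. 36. 59.]
top 387 120 385 [ 0.7672 -0.1706] [69.5 68.5] 3.5 0.0334 [ 35.  62. 114.]
top 227 124 327 [0.7392 0.3195] [72.5 39. ] -65.5 0.0356 [40. 98. 46.]
top 315 117 33 [0.7677 0.0495] [27.6 11.7] -84.9 0.0335 [64. 73. 88.]
top 337 116 33 [ 0.7709 -0.0203] [27.7 10.3] -84.4 0.0383 [67. 74. 89.]
top 168 147 355 [0.6632 0.4934] [151.6  12.9] -0.1 0.0453 [24. 47. 75.]
top 329 144 91 [0.6871 0.0036] [37.8 37.2] -23.6 0.0168 [ 39. 108. 154.]
top 364 145 94 [ 0.6859 -0.1021] [34.2 30.8] -11.1 0.0206 [ 92. 100. 112.]
top 222 174 737 [0.5893 0.3374] [133.3  94.6] -35.0 0.0219 [38. 55. 48.]
top 254 167 47 [0.6134 0.2332] [44.4 24.5] 68.9 0.0138 [39. 45. 55.]
top 281 165 38 [0.6213 0.1528] [73.  10.7] 81.6 0.014 [55. 59. 69.]
top 306 165 30 [0.6165 0.0746] [46.  12.5] -88.5 0.014 [54. 59. 70.]
top 311 176 12 [0.5874 0.0586] [21.8  9.2] 89.5 0.0134 [61. 64. 74.]
top 322 175 13 [0.588  0.
[... 2592 characters left out ...]

scene 339 276 191 [ 0.6866 -0.102 ] [37.9 32.1] -62.2 0.0192 [108. 121. 128.]
scene 398 283 193 [ 0.7868 -0.0264] [29.7 16.1] 29.9 0.0372 [ 82.  92. 103.]
scene 339 323 914 [ 0.7714 -0.1736] [69.6 65. ] 71.8 0.0317 [ 35.  66. 120.]
scene 305 376 72 [ 0.8186 -0.2944] [11.1  2.2] 76.5 0.0374 [20. 37. 59.]
chest 0.13 (array([ 0.6944, -0.3601]), array([207., 203.]), -14.3, 0.1409) 5127
chest 0.13 (array([ 0.4248, -0.5885]), array([56.3, 21.4]), 1.1, 0.1456) 111
chest 0.09 (array([ 0.6348, -0.3431]), array([322. , 199.9]), -14.4, 0.1162) 580
chest 0.09 (array([ 0.4562, -0.2944]), array([191.5,  49.3]), 71.8, 0.1079) 303
chest 0.09 (array([ 0.4209, -0.5898]), array([53.4,  6.9]), 16.6, 0.1092) 87
```

View pics/c1.png

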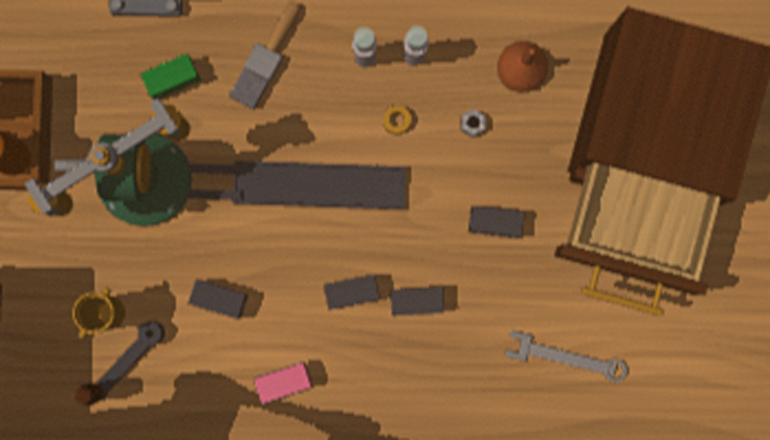

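The crop confirms four dark bars (one pink and one green nearby), the nut at crop (473,123), the collar at (398,120), and the bed at (235–410,185). First move: towards bar D at (0.433,0.244).

>>> step_arm(
  motion=[
    [[0.085, 0.03, -0.05, 0, 0, 0, -10], [0.085, 0.06, -0.1, 0, 0, 0, -20], [0.085, 0.09, -0.15, 0, 0, 0, -30], [0.085, 0.12, -0.2, 0, 0, 0, -40], [0.085, 0.15, -0.25, 0, 0, 0, -50], [0.085, 0.18, -0.3, 0, 0, 0, -60], [0.085, 0.21, -0.35, 0, 0, 0, -70], [0.085, 0.24, -0.4, 0, 0, 0, -80]],
  ],
  newtons=60,
)

```text
time: 1.8
tool_pos: [0.433, 0.2454, 0.2538]
tcp_rot: [2.35, 2.084, 0.002]
wrist_force: [0.6, -0.2, 0.6]
width: 0.995
```

```bash
cat >> h.py <<'E'
def pose():
    s=read_state(); from scipy.spatial.transform import Rotation as R
    r=R.from_rotvec(s["tcp_rot"]).as_matrix(); j=np.degrees(np.arctan2(r[1,1],r[0,1]))
    print("t",round(float(s["time"]),2),"tcp",np.round(s["tool_pos"],4),"jaw",round(((j+90)%180)-90,1),"tilt",np.round(r[:,2],3),"F",np.round(s["wrist_force"],1),"w",round(float(s["width"])*.0854,4),"q",np.round(s["q"],2))
E
python3 - <<'E'
from h import *
from scipy.optimize import minimize
pose()
D={}
for c in("scene","top"):
    im=cv2.imread(f"pics/{c}0.png"); P=cloud(c,np.load(f"{c}d.npy")); D[c]=P
    g=cv2.cvtColor(im,cv2.COLOR_BGR2GRAY)
    reg=(P[...,0]>.53)&(P[...,0]<.66)&(P[...,1]>-.05)&(P[...,1]<.20)&(P[...,2]<.03)
    sat=cv2.cvtColor(im,cv2.COLOR_BGR2HSV)[...,1]
    m=reg&(sat<110)
    m=cv2.morphologyEx(m.astype(np.uint8),cv2.MORPH_OPEN,np.ones((3,3)))>0
    n,l,s,_=cv2.connectedComponentsWithStats(m.astype(np.uint8)); m=l==(1+np.argmax(s[1:,4]))
    print(c,"bed mask",m.sum(),rect(P,m))
    for y in np.arange(.0,.2,.04):
        k=m&(abs(P[...,1]-y)<.015); x=P[k][:,0]; print("  y",round(y,2),"x",np.percentile(x,[1,50,99]).round(4),end=";")
    q=P[m]; print("ymin",np.percentile(q[:,1],[0,1,3]).round(4))
    k=(P[...,2]>.1)&(P[...,1]>.1)&(P[...,1]<.42)&(P[...,0]>.45)&(P[...,0]<.85)
    for lo in(.1,.15,.2,.25,.3,.35):
        kk=k&(P[...,2]>lo)&(P[...,2]<lo+.05)
        if kk.sum()>5: print("  z",lo,kk.sum(),P[kk].min(0).round(3),P[kk].max(0).round(3))
# chest: lateral/axis using top face in both
    for m in blobs(P,.13,.15,(.4,.9,-.5,-.2),500): print(c,"chesttop",rect(P,m))
    for nm,lo,hi in(("front/handle",.09,.125),("floor",.055,.085)):
        for m in blobs(P,lo,hi,(.35,.75,-.45,-.18),40): print(c,nm,rect(P,m),m.sum())
E
```

```text
t 1.8 tcp [0.433  0.2454 0.2538] jaw -6.9 tilt [ 0.001  0.001 -1.   ] F [ 0.6 -0.2  0.6] w 0.085 q [ 0.47 -0.08  1.97 -0.    1.24  0.59]
scene bed mask 1444 (array([0.5906, 0.0947]), array([210.8,  72.6]), 88.8, 0.0081)
  y 0.0 x [0.5643 0.5939 0.6241];  y 0.04 x [0.5664 0.5939 0.6244];  y 0.08 x [0.5665 0.5939 0.6255];  y 0.12 x [0.5664 0.595  0.6264];  y 0.16 x [0.5678 0.5961 0.6267];ymin [-0.0104 -0.0091 -0.0071]
  z 0.1 487 [0.539 0.268 0.1  ] [0.85 0.42 0.15]
  z 0.15 427 [0.538 0.267 0.15 ] [0.665 0.42  0.2  ]
  z 0.2 614 [0.532 0.265 0.2  ] [0.67  0.42  0.247]
scene chesttop (array([ 0.6959, -0.3599]), array([207.9, 200.3]), -14.5, 0.1396)
scene front/handle (array([ 0.4451, -0.295 ]), array([109.5,  20.3]), 75.3, 0.1063) 275
scene front/handle (array([ 0.5313, -0.3174]), array([193.4,  98.1]), 75.5, 0.114) 1575
scene floor (array([ 0.5213, -0.3147]), array([158.4,  59.8]), 75.5, 0.0797) 1822
top bed mask 1294 (array([0.5957, 0.0959]), array([208.3,  61. ]), 89.0, 0.0091)
  y 0.0 x [0.5654 0.5937 0.6214];  y 0.04 x [0.5648 0.5939 0.6243];  y 0.08 x [0.5668 0.595  0.6228];  y 0.12 x [0.5659 0.5949 0.6226];  y 0.16 x [0.568  0.5966 0.6242];ymin [-0.0078 -0.007  -0.0016]
  z 0.1 331 [0.538 0.269 0.1  ] [0.85  0.419 0.15 ]
  z 0.15 417 [0.535 0.269 0.15 ] [0.653 0.42  0.2  ]
  z 0.2 626 [0.53  0.268 0.2  ] [0.668 0.42  0.247]
top chesttop (array([ 0.6948, -0.3598]), array([207.4, 202.7]), -14.5, 0.141)
top front/handle (array([ 0.6258, -0.2471]), array([250.4,  29.6]), -3.7, 0.1149) 246
top front/handle (array([ 0.5211, -0.3985]), array([121.2,  26.3]), -25.0, 0.1145) 209
top front/handle (array([ 0.4562, -0.2953]), array([192.6,  49.8]), 72.1, 0.1081) 305
top front/handle (array([ 0.4883, -0.3082]), array([99.7, 15.5]), 79.5, 0.1188) 80
top floor (array([ 0.6731, -0.2531]), array([153.8,  16.1]), -8.9, 0.0698) 97
top floor (array([ 0.5499, -0.3264]), array([154.1, 111.2]), 75.3, 0.0804) 1789
```

>>> step_arm(
  motion=[
    [[0.085, 0, -0.001, -0.05, 0, 0, -5], [0.085, 0, -0.001, -0.1, 0, 0, -9.6], [0.085, 0, -0.001, -0.15, 0, 0, -9.6], [0.085, 0, -0.001, -0.19, 0, 0, -9.6], [0.085, 0, -0.001, -0.216, 0, 0, -9.6], [0.085, 0, -0.001, -0.216, 0, 0, -9.6], [0.0, 0, -0.001, -0.216, 0, 0, -9.6], [0.0, 0, -0.001, -0.216, 0, 0, -9.6]],
  ],
  newtons=60,
)

```text
time: 2.8
tool_pos: [0.4345, 0.2452, 0.0396]
tcp_rot: [2.516, 1.88, 0.007]
wrist_force: [0.1, 0.8, 0.2]
width: 0.598
```

>>> step_arm(
  motion=[
    [[0, 0, 0, 0, 0, 0, 0], [0, 0, 0, 0, 0, 0, 0], [0, 0, 0, 0, 0, 0, 0], [0, 0, 0, 0.02, 0, 0, 0], [0, 0, 0, 0.05, 0, 0, 0], [0, 0, 0, 0.08, 0, 0, 0], [0, 0, 0, 0.08, 0, 0, 0], [0, 0, 0, 0.08, 0, 0, 0]],
  ],
)

```text
time: 3.8
tool_pos: [0.4332, 0.2444, 0.1178]
tcp_rot: [2.516, 1.88, 0.003]
wrist_force: [0.1, -0.1, -7.9]
width: 0.406
```

```bash
python3 -c "
from h import *
pose()
im,P=heights('top')
for m in blobs(P,.028,.042,(.35,.62,-.2,.3),60): print(rect(P,m),m.sum())
"
```

```text
t 3.8 tcp [0.4332 0.2444 0.1178] jaw -16.5 tilt [ 0.002  0.001 -1.   ] F [ 0.1 -0.1 -7.9] w 0.0347 q [ 0.46  0.06  2.11 -0.    0.97  0.75]
(array([ 0.5459, -0.1362]), array([72.4, 36.5]), 84.9, 0.0364) 262
(array([0.4455, 0.0614]), array([71.4, 35.6]), -77.5, 0.0365) 270
(array([ 0.4344, -0.0293]), array([69.6, 36.1]), -88.7, 0.0364) 270
```

>>> step_arm(
  motion=[
    [[0, 0.01, -0.03, 0, 0, 0, 5], [0, 0.03, -0.058, 0, 0, 0, 10], [0, 0.07, -0.058, 0, 0, 0, 15.7], [0, 0.11, -0.058, 0, 0, 0, 15.7], [0, 0.145, -0.058, 0, 0, 0, 15.7], [0, 0.1634, -0.0584, 0, 0, 0, 15.7], [0, 0.1634, -0.0584, 0, 0, 0, 15.7], [0, 0.1634, -0.0584, 0, 0, 0, 15.7]],
  ],
)

```text
time: 4.85
tool_pos: [0.5942, 0.1855, 0.1151]
tcp_rot: [-2.235, -2.205, 0.005]
wrist_force: [-0.2, -0.3, -7.5]
width: 0.401
```

```bash
python3 -c "
from h import *
pose()
im,P=heights('top')
cv2.imwrite('pics/t2.png',cv2.resize(im[100:260,180:400],None,fx=3,fy=3))
"
```

```text
t 4.85 tcp [0.5942 0.1855 0.1151] jaw -0.8 tilt [-0.004 -0.001 -1.   ] F [-0.2 -0.3 -7.5] w 0.0343 q [0.26 0.29 1.85 0.   1.01 0.28]
```

View pics/t2.png

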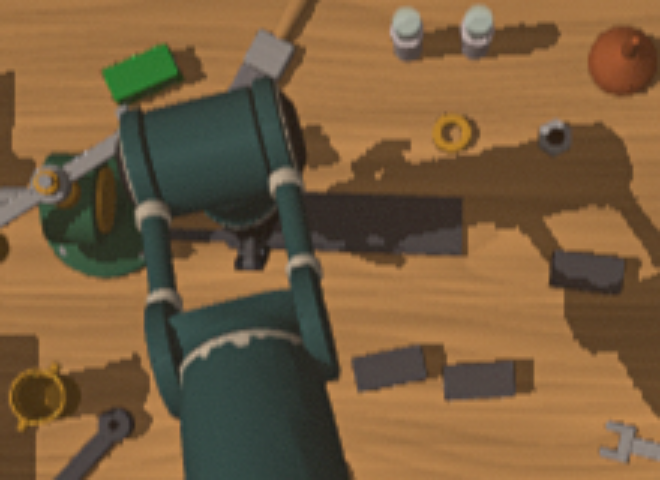

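The crop shows the held bar's wrist at (200,140), its left edge near the centrifuge crossbar at (100,150). I'll check clearance before descending.

```bash
python3 -c "
from h import *
im,P=heights('top')
for u in range(215,285,6):
    print(u,[tuple(P[v,u].round(3)) for v in (140,148,158)])
im,d=read_camera('scene'); cv2.imwrite('pics/s2.png',cv2.resize(im[40:300,250:550],None,fx=2.5,fy=2.3))
"
```

```text
215 [(np.float64(0.697), np.float64(0.361), np.float64(-0.002)), (np.float64(0.635), np.float64(0.311), np.float64(0.22)), (np.float64(0.619), np.float64(0.327), np.float64(0.145))]
221 [(np.float64(0.611), np.float64(0.244), np.float64(0.474)), (np.float64(0.592), np.float64(0.241), np.float64(0.486)), (np.float64(0.573), np.float64(0.243), np.float64(0.472))]
227 [(np.float64(0.614), np.float64(0.233), np.float64(0.461)), (np.float64(0.593), np.float64(0.229), np.float64(0.482)), (np.float64(0.571), np.float64(0.228), np.float64(0.482))]
233 [(np.float64(0.612), np.float64(0.218), np.float64(0.474)), (np.float64(0.593), np.float64(0.216), np.float64(0.482)), (np.float64(0.572), np.float64(0.216), np.float64(0.48))]
239 [(np.float64(0.611), np.float64(0.204), np.float64(0.479)), (np.float64(0.593), np.float64(0.203), np.float64(0.484)), (np.float64(0.573), np.float64(0.204), np.float64(0.477))]
245 [(np.float64(0.612), np.float64(0.192), np.float64(0.476)), (np.float64(0.594), np.float64(0.191), np.float64(0.481)), (np.float64(0.573), np.float64(0.191), np.float64(0.478))]
251 [(np.
[... 376 characters left out ...]
), np.float64(0.153), np.float64(0.483)), (np.float64(0.595), np.float64(0.153), np.float64(0.479)), (np.float64(0.575), np.float64(0.153), np.float64(0.471))]
269 [(np.float64(0.611), np.float64(0.14), np.float64(0.485)), (np.float64(0.594), np.float64(0.14), np.float64(0.483)), (np.float64(0.575), np.float64(0.141), np.float64(0.47))]
275 [(np.float64(0.614), np.float64(0.129), np.float64(0.47)), (np.float64(0.595), np.float64(0.127), np.float64(0.484)), (np.float64(0.574), np.float64(0.127), np.float64(0.476))]
281 [(np.float64(0.7), np.float64(0.156), np.float64(0.005)), (np.float64(0.603), np.float64(0.118), np.float64(0.436)), (np.float64(0.645), np.float64(0.155), np.float64(-0.003))]
```

View pics/s2.png

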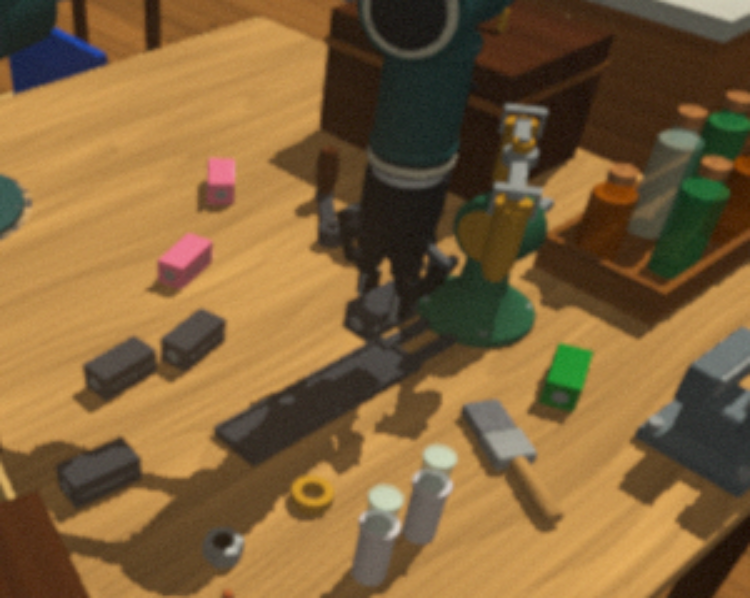

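The wrist tube is at z 0.40–0.48 and drops to about 0.33, above the 0.247 crossbar. The vertical part clears it by about 35 mm, so it is safe to descend.

>>> step_arm(
  motion=[
    [[0, 0.0024, 0.0005, -0.02, 0, 0, 0], [0, 0.0024, 0.0005, -0.045, 0, 0, 0], [0, 0.0024, 0.0005, -0.058, 0, 0, 0], [0, 0.0024, 0.0005, -0.064, 0, 0, 0], [0, 0.0024, 0.0005, -0.068, 0, 0, 0], [0, 0.0024, 0.0005, -0.068, 0, 0, 0], [0, 0.0024, 0.0005, -0.068, 0, 0, 0], [0, 0.0024, 0.0005, -0.068, 0, 0, 0]],
  ],
)

```text
time: 6.0
tool_pos: [0.5977, 0.1864, 0.049]
tcp_rot: [-2.236, -2.207, -0.0]
wrist_force: [1.0, 0.3, -6.1]
width: 0.406
```

```bash
python3 -c "
from h import *
pose()"
```

```text
t 6.0 tcp [0.5977 0.1864 0.049 ] jaw -0.7 tilt [ 0.  0. -1.] F [ 1.   0.3 -6.1] w 0.0347 q [0.26 0.37 1.88 0.   0.9  0.28]
```

>>> step_arm(
  motion=[
    [[0, -0.001, 0, -0.001, 0, 0, 0], [0, -0.001, 0, -0.002, 0, 0, 0], [0, -0.001, 0, -0.003, 0, 0, 0], [0, -0.001, 0, -0.003, 0, 0, 0], [0.05, -0.001, 0, -0.003, 0, 0, 0], [0.06, -0.001, 0, -0.003, 0, 0, 0], [0.06, -0.001, 0, 0.01, 0, 0, 0], [0.06, -0.001, 0, 0.04, 0, 0, 0]],
  ],
)

```text
time: 7.0
tool_pos: [0.5954, 0.1861, 0.0882]
tcp_rot: [-2.234, -2.206, 0.004]
wrist_force: [-0.6, 0.1, 0.1]
width: 0.701
```

>>> step_arm(
  motion=[
    [[0.085, -0.02, -0.02, 0.04, 0, 0, 3], [0.085, -0.05, -0.05, 0.045, 0, 0, 6], [0.085, -0.09, -0.08, 0.045, 0, 0, 9], [0.085, -0.12, -0.11, 0.045, 0, 0, 12], [0.085, -0.15, -0.125, 0.045, 0, 0, 13.7], [0.085, -0.15, -0.125, 0.045, 0, 0, 13.7], [0.085, -0.15, -0.125, 0.045, 0, 0, 13.7], [0.085, -0.15, -0.125, 0.045, 0, 0, 13.7]],
  ],
)

```text
time: 8.0
tool_pos: [0.4466, 0.0616, 0.1338]
tcp_rot: [-1.956, -2.458, 0.003]
wrist_force: [0.3, 0.3, 0.7]
width: 0.998
```

```bash
python3 -c "
from h import *
pose()
for c in('top','scene'):
  im,P=heights(c)
  for m in blobs(P,.03,.052,(.35,.66,-.2,.26),60): print(c,rect(P,m),m.sum())
"
```

```text
t 8.0 tcp [0.4466 0.0616 0.1338] jaw 13.0 tilt [-0.002 -0.001 -1.   ] F [0.3 0.3 0.7] w 0.0852 q [ 0.08 -0.05  2.19 -0.    1.01 -0.14]
top (array([0.5958, 0.186 ]), array([72.8, 35.9]), -89.4, 0.0441) 292
top (array([ 0.5459, -0.1362]), array([72.2, 36.5]), 84.6, 0.037) 274
top (array([ 0.4346, -0.0383]), array([51.5, 36.1]), -88.9, 0.0363) 188
scene (array([0.4477, 0.06  ]), array([73., 38.]), -77.1, 0.0352) 257
scene (array([0.5986, 0.1852]), array([76.3, 37.2]), 88.7, 0.043) 344
scene (array([ 0.4361, -0.0297]), array([72.7, 38.1]), -86.6, 0.0352) 288
scene (array([ 0.5489, -0.1371]), array([71.7, 36.9]), 84.5, 0.0354) 405
```

>>> step_arm(
  motion=[
    [[0.085, 0, 0, -0.04, 0, 0, 0], [0.085, 0, 0, -0.075, 0, 0, 0], [0.085, 0, 0, -0.095, 0, 0, 0], [0.085, 0, 0, -0.096, 0, 0, 0], [0.085, 0, 0, -0.096, 0, 0, 0], [0, 0, 0, -0.096, 0, 0, 0], [0, 0, 0, -0.096, 0, 0, 0], [0, 0, 0, -0.096, 0, 0, 0]],
  ],
)

```text
time: 9.1
tool_pos: [0.4467, 0.0616, 0.0384]
tcp_rot: [-1.956, -2.458, 0.003]
wrist_force: [5.7, 0.6, -6.2]
width: 0.403
```

>>> step_arm(
  motion=[
    [[0, 0, 0, 0, 0, 0, 0], [0, 0, 0, 0, 0, 0, 0], [0, 0, 0, 0, 0, 0, 0], [0, 0, 0, 0.03, 0, 0, 0], [0, 0, 0, 0.06, 0, 0, 0], [0, 0, 0, 0.08, 0, 0, 0], [0, 0, 0, 0.08, 0, 0, 0], [0, 0, 0, 0.08, 0, 0, 0]],
  ],
)

```text
time: 10.1
tool_pos: [0.4451, 0.0614, 0.1166]
tcp_rot: [-1.954, -2.456, 0.007]
wrist_force: [0.1, -0.4, -7.3]
width: 0.407
```

>>> step_arm(
  motion=[
    [[0, 0.03, 0.01, 0, 0, 0, -4], [0, 0.06, 0.02, 0, 0, 0, -8], [0, 0.09, 0.03, 0, 0, 0, -13.8], [0, 0.12, 0.04, 0, 0, 0, -13.8], [0, 0.15, 0.048, 0, 0, 0, -13.8], [0, 0.15, 0.048, 0, 0, 0, -13.8], [0, 0.15, 0.048, 0, 0, 0, -13.8], [0, 0.15, 0.048, 0, 0, 0, -13.8]],
  ],
)

```text
time: 11.1
tool_pos: [0.5933, 0.1091, 0.1152]
tcp_rot: [-2.234, -2.202, 0.01]
wrist_force: [-0.3, 0.2, -7.8]
width: 0.406
```

```bash
python3 -c "
from h import *
pose()"
```

```text
t 11.1 tcp [0.5933 0.1091 0.1152] jaw -0.8 tilt [-0.008 -0.001 -1.   ] F [-0.3  0.2 -7.8] w 0.0346 q [0.14 0.26 1.88 0.   1.01 0.15]
```

>>> step_arm(
  motion=[
    [[0, 0.0015, 0.0008, -0.025, 0, 0, 0], [0, 0.0015, 0.0008, -0.05, 0, 0, 0], [0, 0.0015, 0.0008, -0.06, 0, 0, 0], [0, 0.0015, 0.0008, -0.066, 0, 0, 0], [0, 0.0015, 0.0008, -0.069, 0, 0, 0], [0, 0.0015, 0.0008, -0.07, 0, 0, 0], [0, 0.0015, 0.0008, -0.07, 0, 0, 0], [0, 0.0015, 0.0008, -0.07, 0, 0, 0]],
  ],
)

```text
time: 12.1
tool_pos: [0.5955, 0.11, 0.0465]
tcp_rot: [-2.234, -2.203, 0.009]
wrist_force: [-3.3, -0.3, 1.3]
width: 0.404
```

>>> step_arm(
  motion=[
    [[0, 0, 0, 0, 0, 0, 0], [0.05, 0, 0, 0, 0, 0, 0], [0.06, 0, 0, 0, 0, 0, 0], [0.06, 0, 0, 0.01, 0, 0, 0], [0.06, 0, 0, 0.04, 0, 0, 0], [0.08, -0.02, -0.03, 0.07, 0, 0, 0], [0.085, -0.06, -0.06, 0.08, 0, 0, 0], [0.085, -0.1, -0.1, 0.08, 0, 0, 0]],
  ],
)

```text
time: 13.1
tool_pos: [0.4965, 0.0094, 0.1291]
tcp_rot: [-2.235, -2.207, 0.003]
wrist_force: [0.7, -1.4, 0.2]
width: 0.991
```

>>> step_arm(
  motion=[
    [[0.085, -0.03, -0.02, 0, 0, 0, 1.5], [0.085, -0.055, -0.035, 0, 0, 0, 2.3], [0.085, -0.06, -0.04, 0, 0, 0, 2.3], [0.085, -0.06, -0.04, 0, 0, 0, 2.3], [0.085, -0.06, -0.04, 0, 0, 0, 2.3], [0.085, -0.06, -0.04, 0, 0, 0, 2.3], [0.085, -0.06, -0.04, 0, 0, 0, 2.3], [0.085, -0.06, -0.04, 0, 0, 0, 2.3]],
  ],
)

```text
time: 14.1
tool_pos: [0.4366, -0.0304, 0.129]
tcp_rot: [-2.19, -2.251, 0.004]
wrist_force: [-0.4, 0.1, -0.5]
width: 0.996
```

```bash
python3 -c "
from h import *
pose()
for c in('top','scene'):
  im,P=heights(c)
  for m in blobs(P,.03,.052,(.35,.66,-.2,.26),60): print(c,rect(P,m),m.sum())
"
```

```text
t 14.1 tcp [ 0.4366 -0.0304  0.129 ] jaw 1.6 tilt [-0.002 -0.001 -1.   ] F [-0.4  0.1 -0.5] w 0.0851 q [-0.13 -0.07  2.22 -0.    1.   -0.15]
top (array([0.5955, 0.1482]), array([147.9,  36.5]), 88.8, 0.0443) 587
top (array([ 0.5463, -0.1358]), array([71.8, 35.9]), 84.4, 0.0367) 282
scene (array([0.5985, 0.1465]), array([148.4,  38. ]), 88.4, 0.043) 706
scene (array([ 0.4368, -0.0298]), array([72.7, 38.6]), -87.9, 0.0353) 290
scene (array([ 0.5488, -0.1369]), array([71.7, 38.3]), 84.0, 0.0353) 406
```

>>> step_arm(
  motion=[
    [[0.085, -0.001, 0.0008, -0.04, 0, 0, 0], [0.085, -0.001, 0.0008, -0.075, 0, 0, 0], [0.085, -0.001, 0.0008, -0.09, 0, 0, 0], [0.085, -0.001, 0.0008, -0.091, 0, 0, 0], [0.085, -0.001, 0.0008, -0.091, 0, 0, 0], [0, -0.001, 0.0008, -0.091, 0, 0, 0], [0, -0.001, 0.0008, -0.091, 0, 0, 0], [0, -0.001, 0.0008, -0.091, 0, 0, 0]],
  ],
)

```text
time: 15.2
tool_pos: [0.436, -0.0298, 0.039]
tcp_rot: [2.19, 2.252, -0.003]
wrist_force: [1.2, 0.1, -1.2]
width: 0.41
```

>>> step_arm(
  motion=[
    [[0, 0, 0, 0, 0, 0, 0], [0, 0, 0, 0, 0, 0, 0], [0, 0, 0, 0, 0, 0, 0], [0, 0, 0, 0.03, 0, 0, 0], [0, 0, 0, 0.06, 0, 0, 0], [0, 0, 0, 0.08, 0, 0, 0], [0, 0, 0, 0.08, 0, 0, 0], [0, 0, 0, 0.08, 0, 0, 0]],
  ],
)

```text
time: 16.2
tool_pos: [0.4345, -0.0296, 0.1174]
tcp_rot: [-2.189, -2.251, 0.006]
wrist_force: [-0.2, -0.2, -7.2]
width: 0.406
```

>>> step_arm(
  motion=[
    [[0, 0.03, 0.012, 0, 0, 0, -1], [0, 0.06, 0.025, 0, 0, 0, -2.4], [0, 0.09, 0.038, 0, 0, 0, -2.4], [0, 0.12, 0.05, 0, 0, 0, -2.4], [0, 0.15, 0.06, 0, 0, 0, -2.4], [0, 0.16, 0.0634, 0, 0, 0, -2.4], [0, 0.16, 0.0634, 0, 0, 0, -2.4], [0, 0.16, 0.0634, 0, 0, 0, -2.4]],
  ],
)

```text
time: 17.2
tool_pos: [0.5926, 0.0335, 0.1161]
tcp_rot: [-2.234, -2.202, 0.01]
wrist_force: [0.5, 0.6, -6.4]
width: 0.406
```

```bash
python3 -c "
from h import *
pose()"
```

```text
t 17.2 tcp [0.5926 0.0335 0.1161] jaw -0.8 tilt [-0.008 -0.001 -1.   ] F [ 0.5  0.6 -6.4] w 0.0347 q [ 0.01  0.24  1.91 -0.    1.01  0.03]
```

>>> step_arm(
  motion=[
    [[0, 0.0015, 0.0004, -0.025, 0, 0, 0], [0, 0.0015, 0.0004, -0.05, 0, 0, 0], [0, 0.0015, 0.0004, -0.06, 0, 0, 0], [0, 0.0015, 0.0004, -0.066, 0, 0, 0], [0, 0.0015, 0.0004, -0.0695, 0, 0, 0], [0, 0.0015, 0.0004, -0.07, 0, 0, 0], [0, 0.0015, 0.0004, -0.07, 0, 0, 0], [0, 0.0015, 0.0004, -0.07, 0, 0, 0]],
  ],
)

```text
time: 18.2
tool_pos: [0.5948, 0.0339, 0.0471]
tcp_rot: [-2.235, -2.203, 0.008]
wrist_force: [-1.9, 0.1, -0.8]
width: 0.404
```

>>> step_arm(
  motion=[
    [[0, 0, 0, 0, 0, 0, 0], [0.05, 0, 0, 0, 0, 0, 0], [0.06, 0, 0, 0, 0, 0, 0], [0.06, 0, 0, 0.01, 0, 0, 0], [0.06, 0, 0, 0.04, 0, 0, 0], [0.08, -0.01, -0.04, 0.07, 0, 0, 0], [0.085, -0.03, -0.09, 0.08, 0, 0, 0], [0.085, -0.04, -0.13, 0.08, 0, 0, -2]],
  ],
)

```text
time: 19.2
tool_pos: [0.5556, -0.0978, 0.13]
tcp_rot: [2.276, 2.165, -0.004]
wrist_force: [0.1, -0.0, -0.3]
width: 0.993
```

>>> step_arm(
  motion=[
    [[0.085, -0.0075, -0.03, 0, 0, 0, -2], [0.085, -0.0075, -0.04, 0, 0, 0, -2.9], [0.085, -0.0075, -0.04, 0, 0, 0, -2.9], [0.085, -0.0075, -0.04, 0, 0, 0, -2.9], [0.085, -0.0075, -0.04, 0, 0, 0, -2.9], [0.085, -0.0075, -0.04, 0, 0, 0, -2.9], [0.085, -0.0075, -0.04, 0, 0, 0, -2.9], [0.085, -0.0075, -0.04, 0, 0, 0, -2.9]],
  ],
)

```text
time: 20.2
tool_pos: [0.5481, -0.1376, 0.1299]
tcp_rot: [2.33, 2.108, -0.004]
wrist_force: [0.3, -0.6, -0.3]
width: 0.996
```

```bash
python3 -c "
from h import *
pose()
for c in('top','scene'):
  im,P=heights(c)
  for m in blobs(P,.03,.052,(.35,.66,-.2,.26),60): print(c,rect(P,m),m.sum())
"
```

```text
t 20.2 tcp [ 0.5481 -0.1376  0.1299] jaw -5.7 tilt [-0.002 -0.002 -1.   ] F [ 0.3 -0.6 -0.3] w 0.0851 q [-0.29  0.17  1.96 -0.    1.01 -0.19]
top (array([0.5958, 0.148 ]), array([147.7,  36.9]), 88.8, 0.0443) 585
top (array([0.5932, 0.0342]), array([69.4, 36. ]), -88.8, 0.0441) 288
scene (array([0.598 , 0.1094]), array([224.1,  39.1]), 89.3, 0.0431) 1096
scene (array([ 0.549 , -0.1368]), array([72.1, 38. ]), 83.6, 0.0353) 403
```

>>> step_arm(
  motion=[
    [[0.085, -0.001, 0.001, -0.04, 0, 0, 0], [0.085, -0.001, 0.001, -0.075, 0, 0, 0], [0.085, -0.001, 0.001, -0.09, 0, 0, 0], [0.085, -0.001, 0.001, -0.092, 0, 0, 0], [0.085, -0.001, 0.001, -0.092, 0, 0, 0], [0, -0.001, 0.001, -0.092, 0, 0, 0], [0, -0.001, 0.001, -0.092, 0, 0, 0], [0, -0.001, 0.001, -0.092, 0, 0, 0]],
  ],
)

```text
time: 21.3
tool_pos: [0.5476, -0.1369, 0.039]
tcp_rot: [2.329, 2.107, -0.003]
wrist_force: [5.1, -1.8, -5.3]
width: 0.405
```

>>> step_arm(
  motion=[
    [[0, 0, 0, 0, 0, 0, 0], [0, 0, 0, 0, 0, 0, 0], [0, 0, 0, 0, 0, 0, 0], [0, 0, 0, 0.03, 0, 0, 0], [0, 0, 0, 0.06, 0, 0, 0], [0, 0, 0, 0.09, 0, 0, 0], [0, 0, 0, 0.1, 0, 0, 0], [0, 0, 0, 0.1, 0, 0, 0]],
  ],
)

```text
time: 22.3
tool_pos: [0.5472, -0.1368, 0.1384]
tcp_rot: [2.33, 2.107, -0.004]
wrist_force: [0.0, 0.1, -7.2]
width: 0.402
```

>>> step_arm(
  motion=[
    [[0, 0.01, 0.04, 0, 0, 0, 2], [0, 0.02, 0.08, 0, 0, 0, 4.9], [0, 0.03, 0.12, 0, 0, 0, 4.9], [0, 0.04, 0.16, 0, 0, 0, 4.9], [0, 0.048, 0.19, 0, 0, 0, 4.9], [0, 0.048, 0.2085, 0, 0, 0, 4.9], [0, 0.048, 0.2085, 0, 0, 0, 4.9], [0, 0.048, 0.2085, 0, 0, 0, 4.9]],
  ],
)

```text
time: 23.3
tool_pos: [0.5942, 0.0709, 0.1374]
tcp_rot: [-2.238, -2.205, 0.007]
wrist_force: [0.2, 0.1, -6.9]
width: 0.412
```

```bash
python3 -c "
from h import *
pose()"
```

```text
t 23.3 tcp [0.5942 0.0709 0.1374] jaw -0.8 tilt [-0.003 -0.003 -1.   ] F [ 0.2  0.1 -6.9] w 0.0351 q [ 0.08  0.22  1.88 -0.    1.04  0.1 ]
```

>>> step_arm(
  motion=[
    [[0, 0.0005, 0.0009, -0.02, 0, 0, 0], [0, 0.0005, 0.0009, -0.04, 0, 0, 0], [0, 0.0005, 0.0009, -0.048, 0, 0, 0], [0, 0.0005, 0.0009, -0.052, 0, 0, 0], [0, 0.0005, 0.0009, -0.0545, 0, 0, 0], [0, 0.0005, 0.0009, -0.055, 0, 0, 0], [0, 0.0005, 0.0009, -0.055, 0, 0, 0], [0, 0.0005, 0.0009, -0.055, 0, 0, 0]],
  ],
)

```text
time: 24.3
tool_pos: [0.5952, 0.0719, 0.083]
tcp_rot: [2.237, 2.205, -0.006]
wrist_force: [0.0, 0.3, -5.9]
width: 0.406
```

```bash
python3 -c "
from h import *
pose()"
```

```text
t 24.3 tcp [0.5952 0.0719 0.083 ] jaw -0.8 tilt [-0.002 -0.003 -1.   ] F [ 0.   0.3 -5.9] w 0.0346 q [ 0.08  0.28  1.92 -0.    0.94  0.1 ]
```

>>> step_arm(
  motion=[
    [[0, 0, 0, -0.001, 0, 0, 0], [0, 0, 0, -0.0015, 0, 0, 0], [0, 0, 0, -0.0015, 0, 0, 0], [0.05, 0, 0, -0.0015, 0, 0, 0], [0.06, 0, 0, -0.0015, 0, 0, 0], [0.06, 0, 0, 0.01, 0, 0, 0], [0.06, 0, 0, 0.04, 0, 0, 0], [0.07, -0.02, -0.03, 0.08, 0, 0, 0]],
  ],
)

```text
time: 25.3
tool_pos: [0.5759, 0.0428, 0.164]
tcp_rot: [2.235, 2.207, -0.005]
wrist_force: [-0.5, -0.6, 0.3]
width: 0.822
```

>>> step_arm(
  motion=[
    [[0.085, -0.04, -0.04, 0, 0, 0, 0], [0.085, -0.08, -0.08, 0.02, 0, 0, 0], [0.085, -0.1, -0.11, 0.02, 0, 0, 0], [0.085, -0.1, -0.12, 0.02, 0, 0, 0], [0.085, -0.1, -0.12, 0.02, 0, 0, 0], [0.085, -0.1, -0.12, 0.02, 0, 0, 0], [0.085, -0.1, -0.12, 0.02, 0, 0, 0], [0.085, -0.1, -0.12, 0.02, 0, 0, 0]],
  ],
)

```text
time: 26.3
tool_pos: [0.4761, -0.0766, 0.1837]
tcp_rot: [2.234, 2.209, -0.005]
wrist_force: [-0.6, -0.8, -0.0]
width: 0.994
```

```bash
python3 -c "
from h import *
pose()
for c in('top','scene'):
  im,P=heights(c)
  for m in blobs(P,.03,.052,(.35,.66,-.2,.26),60): print(c,rect(P,m),m.sum())
  for m in blobs(P,.07,.09,(.5,.66,-.1,.26),60): print(c,'hi',rect(P,m),m.sum())
  for m in blobs(P,.012,.024,(.63,.74,-.15,.06),40):
    q=P[m][:,:2]; c0=(q.max(0)+q.min(0))/2
    b=[(np.ptp(q@[np.cos(a),np.sin(a)])*1000).round(1) for a in np.radians(range(0,180,10))]
    print(c,rect(P,m),c0.round(4),m.sum(),b)
  u,v=pix(c,np.array([.686,-.05,.02])).astype(int)
  cv2.imwrite(f'pics/n_{c}.png',cv2.resize(im[v-35:v+35,u-45:u+45],None,fx=8,fy=8,interpolation=cv2.INTER_CUBIC))
a=cv2.imread('pics/n_top.png')[:,:];b=cv2.imread('pics/n_scene.png'); cv2.imwrite('pics/n.png',cv2.resize(np.vstack([a,b]),(390,600)))
"
```

```text
t 26.3 tcp [ 0.4761 -0.0766  0.1837] jaw -0.6 tilt [-0.002 -0.002 -1.   ] F [-0.6 -0.8 -0. ] w 0.0849 q [-0.21 -0.05  2.08 -0.    1.11 -0.2 ]
top (array([0.5955, 0.1497]), array([145.5,  36.5]), 88.7, 0.0441) 450
top (array([0.5937, 0.0175]), array([36.3, 35.9]), -88.8, 0.0447) 154
top hi (array([0.5933, 0.0735]), array([70.6, 36.2]), -89.6, 0.0801) 300
top (array([0.688 , 0.0035]), array([37.7, 37.1]), -26.3, 0.0162) [0.6883 0.0038] 86 [np.float64(38.3), np.float64(38.6), np.float64(38.4), np.float64(38.0), np.float64(38.0), np.float64(37.3), np.float64(37.3), np.float64(37.8), np.float64(38.0), np.float64(37.1), np.float64(38.2), np.float64(38.7), np.float64(38.5), np.float64(38.0), np.float64(37.8), np.float64(38.0), np.float64(38.0), np.float64(38.2)]
top (array([ 0.6855, -0.1019]), array([32.8, 30.4]), -13.0, 0.0201) [ 0.6855 -0.1033] 80 [np.float64(33.2), np.float64(32.7), np.float64(31.4), np.float64(31.5), np.float64(32.4), np.float64(32.3), np.float64(32.1), np.float64(31.2), np.float64(30.6), np.float64(30.7), np.float64(33.1), np.float64(34.9), np.float64(35.6), np.float64
[... 355 characters left out ...]
float64(38.5), np.float64(38.6), np.float64(37.5), np.float64(37.2), np.float64(37.9), np.float64(38.3), np.float64(38.5), np.float64(38.6), np.float64(39.1), np.float64(39.6), np.float64(39.8), np.float64(39.4), np.float64(39.7), np.float64(39.4), np.float64(39.0), np.float64(39.0)]
scene (array([ 0.6869, -0.1027]), array([34.9, 32.8]), -2.8, 0.0195) [ 0.6869 -0.103 ] 190 [np.float64(34.9), np.float64(34.5), np.float64(33.2), np.float64(32.5), np.float64(34.0), np.float64(35.0), np.float64(35.6), np.float64(35.2), np.float64(33.8), np.float64(33.0), np.float64(34.8), np.float64(36.3), np.float64(36.8), np.float64(36.5), np.float64(35.1), np.float64(33.7), np.float64(33.5), np.float64(34.6)]
```

View pics/n.png

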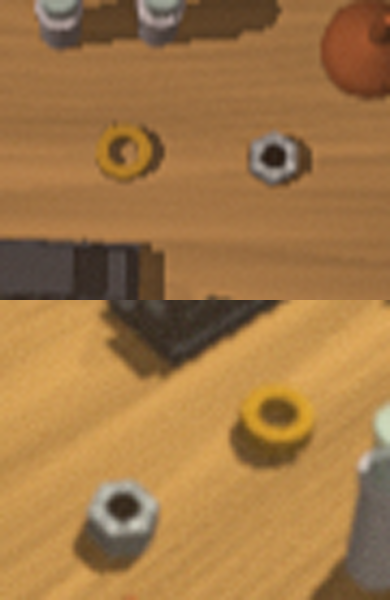

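The stack is correct: the upper bar is at y≈0.0725 over the joint at 0.072. In the crop (top half is the top camera) the nut is at (274,157) and the collar at (125,150). The nut's flat normals lie at about 28°/88°/150°. Now the drawer.

```bash
python3 -c "
from h import *
a=np.radians(-14.5); ex=np.array([np.cos(a),np.sin(a)]); ey=np.array([-ex[1],ex[0]])
for c in('top','scene'):
  im,P=heights(c); X=P[...,:2]@ex; Y=P[...,:2]@ey; Z=P[...,2]
  r=(P[...,0]>.35)&(P[...,0]<.9)&(P[...,1]>-.5)&(P[...,1]<-.15)
  t=r&(Z>.134)&(Z<.148); print(c,'top X',np.percentile(X[t],[1,99]).round(4),'Y',np.percentile(Y[t],[1,99]).round(4))
  y0=np.median(Y[t])
  for x in np.arange(.48,.68,.006):
    k=r&(abs(X-x)<.003)&(abs(Y-y0)<.04)
    if k.sum()>3: print('x',round(x,3),np.percentile(Z[k],[5,50,95]).round(3),end='; ')
  print()
  for y in np.arange(y0-.1,y0+.105,.008):
    k=r&(abs(Y-y)<.004)&(X>.565)&(X<.60)
    if k.sum()>2: print('y',round(y,3),np.percentile(Z[k],[5,50,95]).round(3),end='; ')
  print()
"
```

```text
top top X [0.6607 0.8632] Y [-0.2725 -0.0755]
x 0.48 [-0.004  0.001  0.007]; x 0.486 [-0.004  0.001  0.006]; x 0.492 [-0.002  0.003  0.11 ]; x 0.498 [-0.004  0.106  0.113]; x 0.504 [0.052 0.107 0.112]; x 0.51 [-0.003  0.002  0.107]; x 0.516 [-0.005  0.001  0.105]; x 0.522 [-0.003  0.001  0.01 ]; x 0.528 [-0.004  0.     0.008]; x 0.534 [-0.002  0.095  0.131]; x 0.54 [-0.005  0.127  0.133]; x 0.546 [0.123 0.129 0.133]; x 0.552 [0.115 0.118 0.124]; x 0.558 [0.079 0.082 0.086]; x 0.564 [0.077 0.081 0.085]; x 0.57 [0.076 0.08  0.085]; x 0.576 [0.076 0.081 0.086]; x 0.582 [0.076 0.08  0.086]; x 0.588 [0.076 0.081 0.085]; x 0.594 [0.075 0.081 0.085]; x 0.6 [0.077 0.081 0.084]; x 0.606 [0.076 0.081 0.087]; x 0.612 [0.076 0.081 0.085]; x 0.618 [0.075 0.081 0.086]; x 0.624 [0.076 0.081 0.086]; x 0.63 [0.075 0.081 0.085]; x 0.636 [0.075 0.081 0.085]; x 0.642 [0.077 0.081 0.086]; x 0.648 [0.075 0.08  0.085]; x 0.654 [0.074 0.08  0.085]; x 0.66 [0.077 0.085 0.143]; x 0.666 [0.077 0.136 0.145]; x 0.672 [0.135 0.141 0.145]; x 0.678 [0.137 0.141 0.146]; 
y -0.258 [0.082 0.118 0.122]; y -0.25 [0.077 
[... 1294 characters left out ...]
4  0.141]; x 0.678 [0.138 0.139 0.141]; 
y -0.257 [0.083 0.116 0.119]; y -0.249 [0.078 0.079 0.081]; y -0.241 [0.078 0.08  0.081]; y -0.233 [0.078 0.079 0.081]; y -0.225 [0.078 0.08  0.081]; y -0.217 [0.077 0.08  0.081]; y -0.209 [0.078 0.08  0.081]; y -0.201 [0.078 0.079 0.081]; y -0.193 [0.078 0.08  0.082]; y -0.185 [0.078 0.079 0.081]; y -0.177 [0.078 0.079 0.081]; y -0.169 [0.078 0.08  0.082]; y -0.161 [0.078 0.08  0.081]; y -0.153 [0.078 0.079 0.081]; y -0.145 [0.078 0.08  0.081]; y -0.137 [0.078 0.079 0.081]; y -0.129 [0.078 0.08  0.081]; y -0.121 [0.078 0.08  0.081]; y -0.113 [0.078 0.08  0.081]; y -0.105 [0.077 0.08  0.081]; y -0.097 [0.079 0.084 0.118]; y -0.089 [0.116 0.118 0.119];
```

>>> step_arm(
  motion=[
    [[0.085, 0.03, 0, 0, 0, 0, 10.5], [0.085, 0.06, 0, 0, 0, 0, 21], [0.085, 0.09, -0.005, 0, 0, 0, 31.5], [0.085, 0.12, -0.01, 0, 0, 0, 42], [0.085, 0.15, -0.015, 0, 0, 0, 52.5], [0.085, 0.18, -0.02, 0, 0, 0, 63], [0.085, 0.21, -0.026, 0, 0, 0, 73.5], [0.085, 0.21, -0.026, -0.03, 0, 0, 84]],
  ],
)

```text
time: 27.5
tool_pos: [0.6906, -0.1039, 0.1569]
tcp_rot: [0.173, 3.126, -0.005]
wrist_force: [0.7, 0.3, -1.1]
width: 0.992
```

```bash
python3 -c "
from h import *
pose()"
```

```text
t 27.5 tcp [ 0.6906 -0.1039  0.1569] jaw 83.7 tilt [ 0.011 -0.004 -1.   ] F [ 0.7  0.3 -1.1] w 0.0847 q [-0.18  0.37  1.65 -0.    1.11 -1.64]
```

>>> step_arm(
  motion=[
    [[0.055, -0.004, 0.001, -0.03, 0, 0, 5.3], [0.055, -0.004, 0.001, -0.06, 0, 0, 5.3], [0.055, -0.004, 0.001, -0.085, 0, 0, 5.3], [0.055, -0.004, 0.001, -0.11, 0, 0, 5.3], [0.055, -0.004, 0.001, -0.122, 0, 0, 5.3], [0.055, -0.004, 0.001, -0.127, 0, 0, 5.3], [0.055, -0.004, 0.001, -0.127, 0, 0, 5.3], [0.055, -0.004, 0.001, -0.127, 0, 0, 5.3]],
  ],
  newtons=50,
)

```text
time: 28.5
tool_pos: [0.6875, -0.1031, 0.0312]
tcp_rot: [0.029, 3.128, -0.005]
wrist_force: [-0.2, -0.5, 0.3]
width: 0.645
```

```bash
python3 -c "
from h import *
pose()
im,P=heights('scene'); u,v=pix('scene',np.array([.686,-.1,.03])).astype(int)
cv2.imwrite('pics/g1.png',cv2.resize(im[v-50:v+40,u-60:u+60],None,fx=6,fy=6,interpolation=cv2.INTER_CUBIC))"
```

```text
t 28.5 tcp [ 0.6875 -0.1031  0.0312] jaw 89.0 tilt [ 0.013 -0.003 -1.   ] F [-0.2 -0.5  0.3] w 0.0551 q [-0.18  0.49  1.73 -0.    0.9  -1.74]
```

View pics/g1.png

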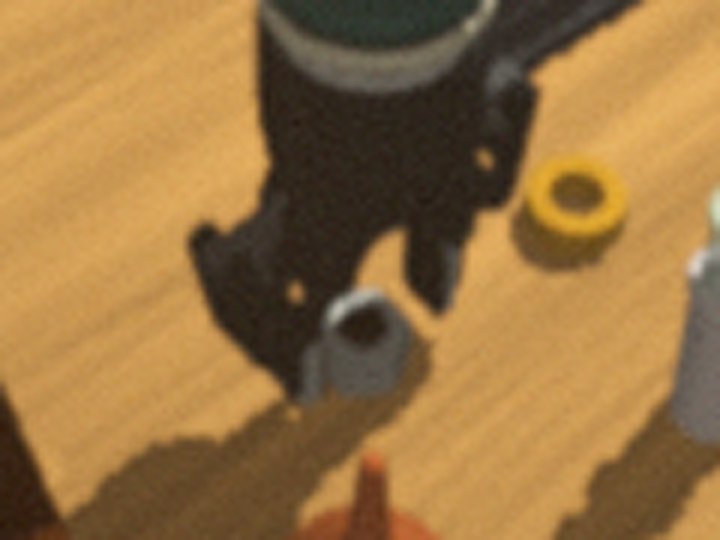

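The crop shows the nut at (365,345) between the fingers, tips just above the bench. Closing.

>>> step_arm(
  motion=[
    [[0.055, -0.001, 0.0003, -0.002, 0, 0, 0], [0.055, -0.001, 0.0003, -0.003, 0, 0, 0], [0.0, -0.001, 0.0003, -0.003, 0, 0, 0], [0, -0.001, 0.0003, -0.003, 0, 0, 0], [0, -0.001, 0.0003, -0.003, 0, 0, 0], [0, -0.001, 0.0003, -0.003, 0, 0, 0], [0, -0.001, 0.0003, -0.003, 0, 0, 0], [0, -0.001, 0.0003, -0.003, 0, 0, 0]],
  ],
)

```text
time: 29.55
tool_pos: [0.6867, -0.1028, 0.0284]
tcp_rot: [0.028, 3.128, -0.005]
wrist_force: [0.3, -0.5, 2.3]
width: 0.356
```

```bash
python3 -c "
from h import *
pose()"
```

```text
t 29.55 tcp [ 0.6867 -0.1028  0.0284] jaw 89.0 tilt [ 0.013 -0.003 -1.   ] F [ 0.3 -0.5  2.3] w 0.0304 q [-0.18  0.49  1.74 -0.    0.9  -1.74]
```

>>> step_arm(
  motion=[
    [[0, 0, 0, 0.03, 0, 0, 0], [0, 0, 0, 0.08, 0, 0, 0], [0, 0, 0, 0.13, 0, 0, 0], [0, 0, 0, 0.17, 0, 0, 0], [0, -0.03, -0.03, 0.18, 0, 0, -4], [0, -0.06, -0.07, 0.18, 0, 0, -8], [0, -0.09, -0.11, 0.18, 0, 0, -13.5], [0, -0.11, -0.15, 0.18, 0, 0, -13.5]],
  ],
)

```text
time: 30.55
tool_pos: [0.5747, -0.2534, 0.2075]
tcp_rot: [0.397, 3.105, -0.006]
wrist_force: [0.4, 0.5, -1.2]
width: 0.359
```

>>> step_arm(
  motion=[
    [[0, -0.017, -0.038, 0, 0, 0, 0], [0, -0.017, -0.038, 0, 0, 0, 0], [0, -0.017, -0.038, 0, 0, 0, 0], [0, -0.017, -0.038, 0, 0, 0, 0], [0, -0.017, -0.038, 0, 0, 0, 0], [0, -0.017, -0.038, 0, 0, 0, 0], [0, -0.017, -0.038, 0, 0, 0, 0], [0, -0.017, -0.038, 0, 0, 0, 0]],
  ],
)

```text
time: 31.55
tool_pos: [0.5578, -0.2913, 0.2075]
tcp_rot: [0.397, 3.105, -0.006]
wrist_force: [0.1, 0.2, -1.4]
width: 0.361
```

```bash
python3 -c "
from h import *
pose()
im,P=heights('scene'); u,v=pix('scene',np.array([.56,-.28,.15])).astype(int)
cv2.imwrite('pics/g2.png',cv2.resize(im[v-90:v+70,max(u-110,0):u+110],None,fx=3.5,fy=3.5,interpolation=cv2.INTER_CUBIC))"
```

```text
t 31.55 tcp [ 0.5578 -0.2913  0.2075] jaw 75.4 tilt [ 0.01  -0.005 -1.   ] F [ 0.1  0.2 -1.4] w 0.0308 q [-0.52  0.2   1.76  0.    1.16 -1.84]
```

View pics/g2.png

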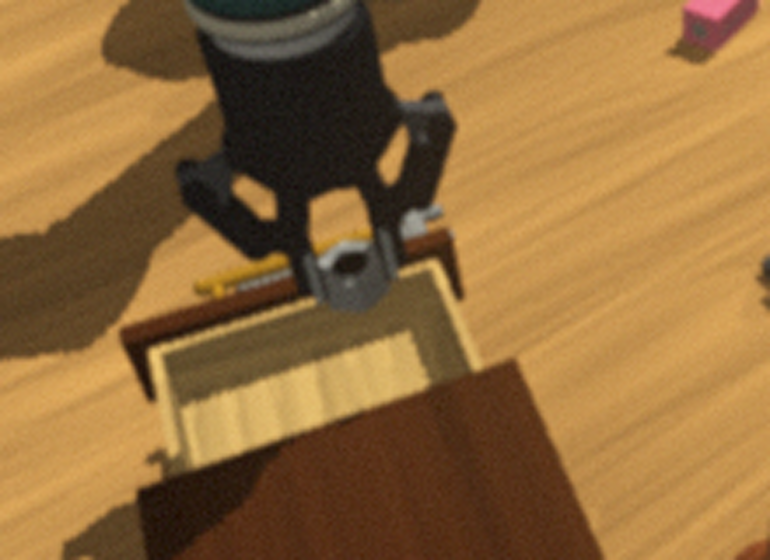

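>>> step_arm(
  motion=[
    [[0, 0.002, 0, -0.03, 0, 0, 0], [0, 0.002, 0, -0.06, 0, 0, 0], [0, 0.002, 0, -0.08, 0, 0, 0], [0, 0.002, 0, -0.09, 0, 0, 0], [0, 0.002, 0, -0.096, 0, 0, 0], [0, 0.002, 0, -0.098, 0, 0, 0], [0, 0.002, 0, -0.098, 0, 0, 0], [0, 0.002, 0, -0.098, 0, 0, 0]],
  ],
)

```text
time: 32.6
tool_pos: [0.5603, -0.2916, 0.1104]
tcp_rot: [0.397, 3.104, -0.007]
wrist_force: [0.2, 0.3, -1.5]
width: 0.357
```

```bash
python3 -c "
from h import *
pose()"
```

```text
t 32.6 tcp [ 0.5603 -0.2916  0.1104] jaw 75.4 tilt [ 0.012 -0.006 -1.   ] F [ 0.2  0.3 -1.5] w 0.0305 q [-0.52  0.3   1.84  0.    0.99 -1.84]
```

>>> step_arm(
  motion=[
    [[0, 0, 0, -0.001, 0, 0, 0], [0, 0, 0, -0.0018, 0, 0, 0], [0.044, 0, 0, -0.0018, 0, 0, 0], [0.044, 0, 0, -0.0018, 0, 0, 0], [0.044, 0, 0, 0.01, 0, 0, 0], [0.044, 0, 0, 0.04, 0, 0, 0], [0.044, 0, 0, 0.08, 0, 0, 0], [0.044, 0, 0, 0.1, 0, 0, 0]],
  ],
)

```text
time: 33.6
tool_pos: [0.5617, -0.2924, 0.2143]
tcp_rot: [0.396, 3.099, -0.01]
wrist_force: [-0.0, -0.3, -0.4]
width: 0.516
```

>>> step_arm(
  motion=[
    [[0.06, 0.02, 0.05, 0, 0, 0, 0], [0.06, 0.04, 0.1, 0, 0, 0, 0], [0.06, 0.06, 0.15, 0, 0, 0, 0], [0.06, 0.08, 0.2, 0, 0, 0, 0], [0.06, 0.1, 0.25, 0, 0, 0, 0], [0.06, 0.125, 0.29, 0, 0, 0, 0], [0.06, 0.129, 0.295, -0.03, 0, 0, 0], [0.06, 0.129, 0.295, -0.06, 0, 0, 0]],
  ],
)

```text
time: 34.6
tool_pos: [0.6914, 0.004, 0.154]
tcp_rot: [0.393, 3.098, -0.01]
wrist_force: [-0.1, 0.5, 0.2]
width: 0.704
```

```bash
python3 -c "
from h import *
pose()
for c in('top','scene'):
  im,P=heights(c)
  for m in blobs(P,.012,.024,(.63,.74,-.15,.06),40): print(c,'collar',rect(P,m),m.sum())
  for m in blobs(P,.09,.106,(.53,.62,-.37,-.24),25): print(c,'nut?',rect(P,m),m.sum())
"
```

```text
t 34.6 tcp [0.6914 0.004  0.154 ] jaw 75.5 tilt [ 0.017 -0.009 -1.   ] F [-0.1  0.5  0.2] w 0.0601 q [-0.03  0.36  1.67 -0.01  1.09 -1.34]
top collar (array([0.683 , 0.0041]), array([37.6, 30. ]), 86.1, 0.0163) 62
top nut? (array([ 0.5587, -0.2915]), array([34.2, 32.2]), -14.6, 0.1003) 110
scene collar (array([0.6908, 0.0031]), array([39.7, 36.8]), -43.6, 0.0153) 146
scene nut? (array([ 0.5591, -0.2915]), array([31.8, 30.6]), 75.6, 0.0996) 171
```

>>> step_arm(
  motion=[
    [[0.06, -0.002, -0.0005, -0.03, 0, 0, 0], [0.06, -0.002, -0.0005, -0.06, 0, 0, 0], [0.06, -0.002, -0.0005, -0.09, 0, 0, 0], [0.06, -0.002, -0.0005, -0.11, 0, 0, 0], [0.06, -0.002, -0.0005, -0.12, 0, 0, 0], [0.06, -0.002, -0.0005, -0.1265, 0, 0, 0], [0.06, -0.002, -0.0005, -0.1265, 0, 0, 0], [0.06, -0.002, -0.0005, -0.1265, 0, 0, 0]],
  ],
)

```text
time: 35.7
tool_pos: [0.6862, 0.0026, 0.0239]
tcp_rot: [0.396, 3.106, -0.011]
wrist_force: [0.3, -0.2, -0.4]
width: 0.702
```

>>> step_arm(
  motion=[
    [[0, 0, 0, 0, 0, 0, 0], [0, 0, 0, 0, 0, 0, 0], [0, 0, 0, 0, 0, 0, 0], [0, 0, 0, 0, 0, 0, 0], [0, 0, 0, 0, 0, 0, 0], [0, 0, 0, 0, 0, 0, 0], [0, 0, 0, 0, 0, 0, 0], [0, 0, 0, 0, 0, 0, 0]],
  ],
)

```text
time: 36.7
tool_pos: [0.6872, 0.0027, 0.0254]
tcp_rot: [0.396, 3.104, -0.011]
wrist_force: [-1.0, 0.8, 6.2]
width: 0.447
```

```bash
python3 -c "
from h import *
pose()"
```

```text
t 36.7 tcp [0.6872 0.0027 0.0254] jaw 75.5 tilt [ 0.011 -0.008 -1.   ] F [-1.   0.8  6.2] w 0.0382 q [-0.03  0.49  1.75 -0.01  0.89 -1.34]
```

>>> step_arm(
  motion=[
    [[0, 0, 0, 0.02, 0, 0, 0], [0, 0, 0, 0.07, 0, 0, 0], [0, 0, 0, 0.12, 0, 0, 0], [0, 0, 0, 0.17, 0, 0, 0], [0, -0.02, -0.04, 0.185, 0, 0, 0], [0, -0.04, -0.09, 0.185, 0, 0, 0], [0, -0.07, -0.14, 0.185, 0, 0, 0], [0, -0.09, -0.19, 0.185, 0, 0, 0]],
  ],
)

```text
time: 37.7
tool_pos: [0.5958, -0.1886, 0.2114]
tcp_rot: [0.395, 3.104, -0.011]
wrist_force: [1.1, 0.0, -1.1]
width: 0.444
```

>>> step_arm(
  motion=[
    [[0, -0.02, -0.04, 0, 0, 0, 0], [0, -0.04, -0.08, 0, 0, 0, 0], [0, -0.06, -0.12, 0, 0, 0, 0], [0, -0.078, -0.162, 0, 0, 0, 0], [0, -0.078, -0.162, 0, 0, 0, 0], [0, -0.078, -0.162, 0, 0, 0, 0], [0, -0.078, -0.162, 0, 0, 0, 0], [0, -0.078, -0.162, 0, 0, 0, 0]],
  ],
)

```text
time: 38.7
tool_pos: [0.5183, -0.3495, 0.2115]
tcp_rot: [0.392, 3.104, -0.011]
wrist_force: [-0.6, 0.2, -0.5]
width: 0.441
```

```bash
python3 -c "
from h import *
pose()"
```

```text
t 38.7 tcp [ 0.5183 -0.3495  0.2115] jaw 75.6 tilt [ 0.012 -0.009 -1.   ] F [-0.6  0.2 -0.5] w 0.0377 q [-0.63  0.19  1.77 -0.    1.16 -1.95]
```

Lower to TCP z ≈ 0.107, release to 50 mm, lift straight up.

>>> step_arm(
  motion=[
    [[0, 0, 0, -0.03, 0, 0, 0], [0, 0, 0, -0.06, 0, 0, 0], [0, 0, 0, -0.08, 0, 0, 0], [0, 0, 0, -0.093, 0, 0, 0], [0, 0, 0, -0.1, 0, 0, 0], [0, 0, 0, -0.103, 0, 0, 0], [0, 0, 0, -0.103, 0, 0, 0], [0, 0, 0, -0.103, 0, 0, 0]],
  ],
)

```text
time: 39.7
tool_pos: [0.5188, -0.3499, 0.1094]
tcp_rot: [0.392, 3.103, -0.012]
wrist_force: [0.8, 0.4, -1.4]
width: 0.437
```

>>> step_arm(
  motion=[
    [[0, 0, 0, 0, 0, 0, 0], [0.049, 0, 0, 0, 0, 0, 0], [0.049, 0, 0, 0, 0, 0, 0], [0.049, 0, 0, 0.01, 0, 0, 0], [0.049, 0, 0, 0.04, 0, 0, 0], [0.049, 0, 0, 0.08, 0, 0, 0], [0.049, 0, 0, 0.1, 0, 0, 0], [0.049, 0, 0, 0.1, 0, 0, 0]],
  ],
)

```text
time: 40.7
tool_pos: [0.52, -0.3508, 0.2119]
tcp_rot: [0.392, 3.099, -0.016]
wrist_force: [0.1, 1.0, -0.1]
width: 0.572
```

```bash
python3 -c "
from h import *
pose()
im,P=heights('scene')
for m in blobs(P,.09,.106,(.48,.62,-.40,-.24),25): print('in',rect(P,m),m.sum())
cv2.imwrite('pics/g3.png',cv2.resize(im[120:340,110:330],None,fx=2.7,fy=2.7,interpolation=cv2.INTER_CUBIC))"
```

```text
t 40.7 tcp [ 0.52   -0.3508  0.2119] jaw 75.6 tilt [ 0.017 -0.012 -1.   ] F [ 0.1  1.  -0.1] w 0.0489 q [-0.63  0.19  1.77 -0.    1.16 -1.95]
in (array([ 0.4957, -0.3044]), array([132.9,   5.2]), 75.2, 0.098) 353
in (array([ 0.5599, -0.2925]), array([33. , 29.5]), 84.5, 0.0998) 172
in (array([ 0.5235, -0.3516]), array([39.8, 39.5]), 20.0, 0.0951) 222
```

View pics/g3.png

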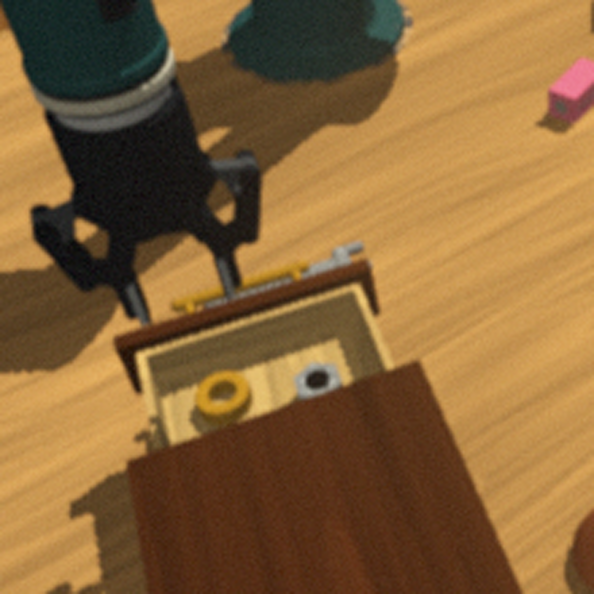

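The crop shows the collar at (222,395) and the nut at (318,380), both inside the drawer. Now I'll shut it by pushing the handle with closed fingers.

>>> step_arm(
  motion=[
    [[0, -0.04, 0.02, 0, 0, 0, 0], [0, -0.08, 0.045, 0, 0, 0, 0], [0, -0.115, 0.065, 0, 0, 0, 0], [0, -0.125, 0.07, 0, 0, 0, 0], [0, -0.125, 0.07, -0.03, 0, 0, 0], [0, -0.125, 0.07, -0.07, 0, 0, 0], [0, -0.125, 0.07, -0.1, 0, 0, 0], [0, -0.125, 0.07, -0.107, 0, 0, 0]],
  ],
)

```text
time: 41.75
tool_pos: [0.3925, -0.2789, 0.0997]
tcp_rot: [0.393, 3.107, -0.009]
wrist_force: [-0.9, 0.5, 0.2]
width: -0.004
```

```bash
python3 -c "
from h import *
pose()"
```

```text
t 41.75 tcp [ 0.3925 -0.2789  0.0997] jaw 75.6 tilt [ 0.009 -0.007 -1.   ] F [-0.9  0.5  0.2] w -0.0003 q [-0.67  0.04  2.16  0.    0.92 -1.99]
```

>>> step_arm(
  motion=[
    [[0, 0.019, -0.005, 0.005, 0, 0, 0], [0, 0.036, -0.009, 0.005, 0, 0, 0], [0, 0.05, -0.013, 0.005, 0, 0, 0], [0, 0.065, -0.017, 0.005, 0, 0, 0], [0, 0.08, -0.021, 0.005, 0, 0, 0], [0, 0.095, -0.0245, 0.005, 0, 0, 0], [0, 0.108, -0.028, 0.005, 0, 0, 0], [0, 0.12, -0.031, 0.005, 0, 0, 0]],
  ],
)

```text
time: 42.75
tool_pos: [0.5133, -0.3102, 0.1046]
tcp_rot: [0.393, 3.107, -0.009]
wrist_force: [-1.8, -0.3, 0.8]
width: 0.003
```

>>> step_arm(
  motion=[
    [[0, 0.004, -0.001, 0, 0, 0, 0], [0, 0.008, -0.002, 0, 0, 0, 0], [0, 0.012, -0.003, 0, 0, 0, 0], [0, 0.016, -0.004, 0, 0, 0, 0], [0, 0.02, -0.005, 0, 0, 0, 0], [0, 0.023, -0.006, 0, 0, 0, 0], [0, 0.026, -0.007, 0, 0, 0, 0], [0, 0.026, -0.007, 0, 0, 0, 0]],
  ],
)

```text
time: 43.75
tool_pos: [0.5326, -0.315, 0.1043]
tcp_rot: [-0.393, -3.111, 0.002]
wrist_force: [-22.6, 6.5, 17.2]
width: 0.001
```

```bash
cat >> h.py <<'E'
def drawer():
    a=np.radians(-14.5); ex=np.array([np.cos(a),np.sin(a)]); ey=np.array([-ex[1],ex[0]])
    p=np.array(read_state()["tool_pos"])[:2]; print("tcp X",(p@ex).round(4),"Y",(p@ey).round(4))
    for c in('top','scene'):
        im,P=heights(c); X=P[...,:2]@ex; Y=P[...,:2]@ey; Z=P[...,2]
        k=(Y>-.255)&(Y<-.095)&(X>.45)&(X<.66)&(Z>.095)&(Z<.132); print(c,"X hist",[(round(x,3),int((k&(abs(X-x)<.003)).sum())) for x in np.arange(.52,.664,.006)])
E
python3 -c "
from h import *
pose();drawer()"
```

```text
t 43.75 tcp [ 0.5326 -0.315   0.1043] jaw 75.6 tilt [-0.006 -0.001 -1.   ] F [-22.6   6.5  17.2] w 0.0001 q [-0.57  0.29  1.86 -0.    0.99 -1.89]
tcp X 0.5945 Y -0.1716
top X hist [(np.float64(0.52), 0), (np.float64(0.526), 0), (np.float64(0.532), 0), (np.float64(0.538), 0), (np.float64(0.544), 0), (np.float64(0.55), 0), (np.float64(0.556), 0), (np.float64(0.562), 0), (np.float64(0.568), 0), (np.float64(0.574), 0), (np.float64(0.58), 2), (np.float64(0.586), 4), (np.float64(0.592), 0), (np.float64(0.598), 0), (np.float64(0.604), 0), (np.float64(0.61), 3), (np.float64(0.616), 2), (np.float64(0.622), 6), (np.float64(0.628), 6), (np.float64(0.634), 5), (np.float64(0.64), 6), (np.float64(0.646), 81), (np.float64(0.652), 46), (np.float64(0.658), 34), (np.float64(0.664), 0)]
scene X hist [(np.float64(0.52), 0), (np.float64(0.526), 0), (np.float64(0.532), 0), (np.float64(0.538), 0), (np.float64(0.544), 0), (np.float64(0.55), 0), (np.float64(0.556), 0), (np.float64(0.562), 0), (np.float64(0.568), 0), (np.float64(0.574), 0), (np.float64(0.58), 0), (np.float64(0.586), 6), (np.float64(0.592), 7), (np.float64(0.598), 9), (np.float64(0.604), 107), (np.float64(0.61), 148), (np.float64(0.616), 210), (np.float64(0.622), 20), (np.float64(0.628), 17), (np.float64(0.634), 0), (np.float64(0.64), 0), (np.float64(0.646), 48), (np.float64(0.652), 90), (np.float64(0.658), 0), (np.float64(0.664), 0)]
```

Force rose to 23 N at a hard stop, with the panel's back flush to the chest edge. Backing off, then a final check.

>>> step_arm(
  motion=[
    [[0, -0.01, 0.0025, 0, 0, 0, 0], [0, -0.03, 0.008, 0, 0, 0, 0], [0, -0.05, 0.013, 0, 0, 0, 0], [0, -0.065, 0.017, 0.03, 0, 0, 0], [0, -0.065, 0.017, 0.08, 0, 0, 0], [0, -0.08, 0.05, 0.13, 0, 0, 0], [0, -0.1, 0.09, 0.13, 0, 0, 0], [0, -0.1, 0.11, 0.13, 0, 0, 0]],
  ],
)

```text
time: 44.85
tool_pos: [0.4322, -0.2037, 0.2351]
tcp_rot: [-0.393, -3.114, 0.003]
wrist_force: [0.8, -0.1, -0.6]
width: 0.002
```

```bash
python3 -c "
from h import *
pose();drawer()
for c in('top','scene'):
  im,P=heights(c)
  for m in blobs(P,.03,.052,(.5,.66,-.2,.26),60): print(c,rect(P,m),m.sum())
  for m in blobs(P,.07,.09,(.5,.66,-.1,.26),60): print(c,'hi',rect(P,m),m.sum())
  cv2.imwrite(f'pics/f_{c}.png',im)
a=cv2.imread('pics/f_top.png')[80:320,140:520];b=cv2.imread('pics/f_scene.png')[100:340,140:520]
cv2.imwrite('pics/fin.png',cv2.resize(np.vstack([a,b]),(475,600)))"
```

```text
t 44.85 tcp [ 0.4322 -0.2037  0.2351] jaw 75.6 tilt [-0.003 -0.002 -1.   ] F [ 0.8 -0.1 -0.6] w 0.0002 q [-0.49 -0.1   2.03 -0.    1.21 -1.81]
tcp X 0.4695 Y -0.089
top X hist [(np.float64(0.52), 0), (np.float64(0.526), 0), (np.float64(0.532), 0), (np.float64(0.538), 0), (np.float64(0.544), 0), (np.float64(0.55), 0), (np.float64(0.556), 0), (np.float64(0.562), 0), (np.float64(0.568), 0), (np.float64(0.574), 0), (np.float64(0.58), 0), (np.float64(0.586), 0), (np.float64(0.592), 0), (np.float64(0.598), 0), (np.float64(0.604), 38), (np.float64(0.61), 76), (np.float64(0.616), 34), (np.float64(0.622), 9), (np.float64(0.628), 13), (np.float64(0.634), 11), (np.float64(0.64), 13), (np.float64(0.646), 178), (np.float64(0.652), 103), (np.float64(0.658), 81), (np.float64(0.664), 0)]
scene X hist [(np.float64(0.52), 0), (np.float64(0.526), 0), (np.float64(0.532), 0), (np.float64(0.538), 0), (np.float64(0.544), 0), (np.float64(0.55), 0), (np.float64(0.556), 0), (np.float64(0.562), 0), (np.float64(0.568), 0), (np.float64(0.574), 0), (np.float64(0.58), 0), (np.float64(0.586), 0), (np.float64(0.592), 0), (np.float64(0.598), 0), (np.float64(0.604), 1), (np.float64(0.61), 98), (np.float64(0.616), 209), (np.float64(0.622), 19), (np.float64(0.628), 18), (np.float64(0.634), 0), (np.float64(0.64), 0), (np.float64(0.646), 57), (np.float64(0.652), 83), (np.float64(0.658), 0), (np.float64(0.664), 0)]
top (array([0.5965, 0.1661]), array([112.4,  37.6]), 88.3, 0.0439) 438
top (array([0.5941, 0.0176]), array([36.2, 34.7]), -88.9, 0.0442) 155
top hi (array([0.5935, 0.0735]), array([70.5, 36.3]), -89.3, 0.0806) 300
scene (array([0.5976, 0.1095]), array([224.7,  38.5]), 89.2, 0.0428) 823
scene hi (array([0.5967, 0.0714]), array([74.9, 36.9]), 90.0, 0.0791) 374
```

View pics/fin.png

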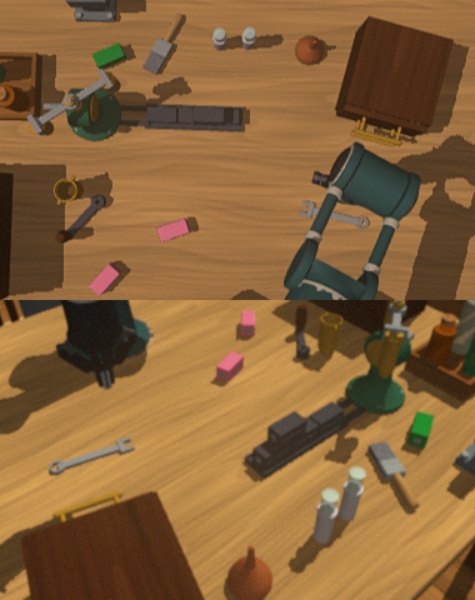

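The last view shows the chest shut with its handle at (375,130). The bed holds three bars plus one on the joint at (195,117). The pink and green blocks, spanner, tubes and oiler are where they were. Handing in.

```bash
python3 -c "
from workcell import *
print(finish_job())"
```

```text
the job is handed in; nothing more can be done
None
```

The job is done and handed in at about 45 s of the 210 s allowed. Only four ballast bars were in the scene.

- **Bars:** Three bars lie end to end in the bed at y ≈ 0.034, 0.110 and 0.186 m, with the top faces at 44 mm. The fourth is centred on the joint between the middle bar and the one away from the column: measured y ≈ 0.072–0.073, joint at 0.072, top at 80 mm. The two cameras differ by 2–3 mm in x, which is the same before and after placing.
- **Drawer:** I saw the nut and collar lying flat inside before pushing. The push ended on a hard stop at about 23 N, with the front panel against the chest. The handle moved about 108–111 mm and I estimated the drawer stood open about 111 mm. That estimate is only good to 1–3 mm, so I am relying mainly on the hard stop for "fully shut".
- **Everything else:** I saw no disturbance, grip slip or knocked bystander, and in the last picture the other things look unmoved. I judged that by eye and did not measure them. No check failed.

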